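# Set and hold the fume extractor's intake at half

## Task

Get the pyrography bench's fume extractor ready for an airflow reading: first press both blue filter caps down fully home, then take the orange grip and slide the sprung intake shutter against its spring to half travel (red pointers at the green marks), without ever running it to its fully open stop. Finish while still holding it there, steady, with the gripper: the spring shuts it if you let go, so do not release it. Leave the other things on the table where they are.

Things in the scene. Friction and masses are not known exactly. Their poses are not given: they have to be found in the camera images.
- extractor: Fume extractor, grey box with an orange band near its foot, fixed to the table, 200 (its x) x 340 (its y) x 90 mm tall. Origin: centre of its underside, on the table; x and y along its sides, z up. Its place and yaw vary. On its flat top (z 90 mm): an intake with a sprung sliding shutter on the -y half, and two blue filter caps on the +y half.
- cap_near_top (a point): Centre of the flat top of the near blue filter cap (disc 54 mm across, flat top 40 mm across, 20 mm high, white bar on top; a yellow band shows below it while it is not home). At extractor x -45, y +100 mm; its top is 111.5 mm above the table when home, up to 9 mm higher when proud.
- cap_far_top (a point): The same for the far blue filter cap, an identical one at extractor x +45, y +100 mm.
- cap_near (a joint): How far the near cap is pressed down, m: 0 = 9 mm proud, 0.009 = fully home on a hard stop. Starts between 0 and 0.005. Tight fit: it moves straight down under about 7 N and stays where it is left.
- cap_far (a joint): The same for the far cap.
- shutter (a joint): Travel of the intake shutter along the extractor's +y, m: 0 = closed (its start), 0.040 = half, 0.080 = fully open stop. A spring pulls it shut: about 3.6 N at closed, 8.4 N at half, 13 N at full; it closes by itself when let go. Red pointers on the plate face green rail marks at half, white ones at both ends.
- grip_top (a point): Centre of the top of the upright orange grip on the aluminium shutter plate: 40 mm along the extractor's x, 14 mm along its y (the sliding direction), 40 mm tall. This point is 135.5 mm above the table (foot of the grip: 95.5 mm), at extractor x 0, y -95 mm when closed (-55 mm at half). Axes as the extractor's. Low rails run 49 to 61 mm to either side.
- blank_large: Bystander: wooden name-plate blank, 90 x 120 x 18 mm, lying on the table before the extractor. Origin: centre of underside.
- blank_small: Bystander: wooden blank, 70 x 100 x 15 mm, lying on the table behind the extractor. Origin: centre of underside.
- brush: Bystander: dusting brush lying on the table, on the right.
- sanding_block: Bystander: cork sanding block, 70 x 110 x 30 mm, on the right. Origin: centre of underside.
- mug: Bystander: blue mug, 80 mm across, 90 mm tall, on the left. Origin: centre of underside.
- tape_roll: Bystander: yellow ring of tape lying flat, 90 mm across, 20 mm high, on the left. Origin: centre of underside.

How it is judged:
On the way, in this order (a step that is already met when the one before it is completed fails the run):
1. both filter caps are pressed home (value of joint each of cap_near, cap_far above 0.0072 m), for 0.2 s.
2. the shutter is held at half travel by the fingers (value of joint shutter between 0.033 and 0.047 m and contact force between the fingers and shutter above 3.5 N), for 0.5 s.
At the end, for the whole second after the job is handed in: Both caps are home (within 1.8 mm of their stops); the shutter stands still (under 10 mm/s) within 7 mm of half travel (33 to 47 mm), held by the fingers (contact force over 3.5 N) (all of step 1 and all of step 2 and velocity of joint shutter between -0.01 and 0.01 m/s); the arm keeps its last pose, push and grip.
It fails at once if the shutter is run to its fully open stop (beyond 74 mm) (value of joint shutter above 0.074 m).
It fails at once if the shutter is opened (over 12 mm) before both caps are home (value of joint shutter above 0.012 m and not (value of joint each of cap_near, cap_far above 0.0072 m)).
It fails at once if a bystander is moved more than 30 mm (distance of any of blank_large, blank_small, brush, sanding_block, mug, tape_roll from where it was at the start of the episode above 0.03 m).
It also fails if it takes over 51 s, if anything falls off the work surface, if the arm or the gripper's body presses on something with over 40 N, if the wrist force passes 120 N, or if a joint passes its speed limit or range.

## Robot

A 7-joint arm with a two-finger parallel gripper is mounted at the origin on the work surface. World frame = base frame: x ahead of the robot, y to its left, z up, the work surface at z = 0. Lengths are in m, angles in rad, forces in N, time in s.
With the tool pointing down it reaches from about 0.425 to 0.925 m from the base axis. Payload 6.8 kg.
Tool frame: the origin (TCP) lies on the front face of the gripper's body, between the roots of the fingers; the fingertips stand 73 mm ahead of it and the grasp point (between the pads) lies 54 mm ahead of it (env.nose_length is the distance from the TCP to the fingertips, in m); z points along the fingers, y is the line along which they close (so a half turn about z gives the same grasp; the last joint's range is limited). The gripper opens to 85 mm and grips with 20 to 120 N. Pads are 22 mm wide; open, the fingers measure 114 mm over their backs; the gripper's body (76 mm by 85 mm) begins 54 mm behind the grasp point. The pads swing forward as they close: fully open they stand 13 mm farther back than shut.
Start: joints at [1.117, 0.477, 0.022, 1.555, -0.011, 1.109, -0.083], TCP at [0.229, -0.635, 0.304] pointing down, gripper open.
Joint ranges: [-2.96, 2.96], [-0.34, 2.1], [-1.41, 1.46], [0.24, 2.44], [-1.37, 4.51], [0.17, 1.92], [-2.96, 2.96]. Speed limits (rad/s): [2.39, 2.39, 3.14, 3.14, 3.14, 3.14, 3.14].

## Interface

Orientations are given as a unit quaternion [w, x, y, z].
In Python, from cell import env, kin, camera, calibration, job gives the robot as it stands. The module is installed in compiled form; this text tells all that it offers. Calls block until the motion is done:
- env.reach(position, orientation): joint-space move of the TCP to a pose.
- env.movel(position, velocity=0.15, rot=None, stop_force=None): straight line of the TCP; rot=None keeps the orientation; velocity is the mean speed in m/s. With stop_force (N) it stops when the force on the tool has changed by that much, and returns True; else False.
- env.goto_joints(angles): joint-space move.
- env.grip(opening, f_grip=None): finger opening in m; f_grip is the grip in N (None keeps the last); returns when the fingers have stopped.
- env.dwell(seconds).
- kin.inverse_kinematics(position, orientation): joint angles nearest the present ones, or None.
- env.get_state(): the state.
- camera(name): name is "scene" or "top" or "wrist"; returns (picture, depth): 400x640x3 uint8, blue, green, red; 400x640 float32, m along the optical axis (not along the pixel's ray), 0 where there is no reading.
- calibration(name): a dict with "fx", "fy", "cx", "cy" (pixels), "rvec" (rotation vector, rad) and "tvec" (3), from world to camera coordinates, as OpenCV has them. Camera axes: x right, y down, z forward; pixel columns grow to the right and rows downward; lengths in m; the calibration is good to about 2 mm. A picture is of the moment at which its call begins: read the wrist's pose just before it. calibration takes no time and is no camera call; for the wrist camera it gives the pose at the moment of the call.
A pose or a line that the arm cannot do raises env.PlanningError and nothing moves.
- job.job_done(): hands the job in; it is judged then, once.
The state is a dict: "time": time; "qpos": joint angles; "joint_velocities": joint speeds; "joint_torque": joint torques, N m; "tcp_pos": TCP position; "orientation": TCP orientation; "force": force on the tool from outside, world axes, zero at the start; "torque": the same for the moment, N m; "opening": finger opening in m; "gripper_force": force on a finger pad.
Only numpy, scipy, OpenCV 4.12 (cv2) and the standard library are available. Lean on these libraries where they do the work, as an engineer would, in place of code of your own. Each camera call takes 0.05 s, during which the arm holds its last target. There are 200 camera calls.

## Working session

There is one attempt and no reset: what is moved stays moved. The work goes in short steps, each a Python script; the robot and the scene stay as the last script left them, time stands still between calls to the robot, and variables do not carry over. Pictures are saved under pics/ and viewed, at most 10 in all, crops included, and the job is handed in when it is done.

```bash
mkdir -p pics; cat > h.py <<'E'
import numpy as np, cv2
from cell import env, kin, camera, calibration, job
def P(c):
    R=cv2.Rodrigues(np.array(c["rvec"],float))[0]; return R,np.array(c["tvec"],float).ravel()
def ray(c,u,v):
    R,t=P(c); d=R.T@np.array([(u-c["cx"])/c["fx"],(v-c["cy"])/c["fy"],1]); return -R.T@t,d
def onz(c,u,v,z):
    o,d=ray(c,u,v); return o+d*(z-o[2])/d[2]
def cloud(c,dep):
    R,t=P(c); v,u=np.mgrid[:dep.shape[0],:dep.shape[1]]
    p=np.stack([(u-c["cx"])/c["fx"]*dep,(v-c["cy"])/c["fy"]*dep,dep],-1); return (p-t)@R
def tri(rs):
    A=np.zeros((3,3));b=np.zeros(3)
    for o,d in rs:
        d=d/np.linalg.norm(d);M=np.eye(3)-np.outer(d,d);A+=M;b+=M@o
    x=np.linalg.solve(A,b); return x,[np.linalg.norm(np.cross(x-o,d/np.linalg.norm(d))) for o,d in rs]
E
python3 - <<'E'
from h import *
for n in("scene","top"):
    c=calibration(n);im,d=camera(n);cv2.imwrite(f"pics/{n}.png",im);np.savez(f"{n}.npz",im=im,d=d)
    R,t=P(c);print(n,-R.T@t,R[2],c["fx"])
s=env.get_state();print(s["time"],s["orientation"],s["force"])
E
```

```text
scene [ 0.98473523 -0.73552357  1.39045467] [-0.29081104  0.46779383 -0.83462439] 448.2839647358701
top [ 0.39876741 -0.00844341  1.36895317] [ 0.1051005  -0.01677479 -0.99432012] 437.87900804150524
0.1 [-7.96805491e-04  9.85084220e-01  1.72070919e-01 -2.07537937e-04] [-0.51898853  0.39751115 -0.18534556]
```

View pics/scene.png

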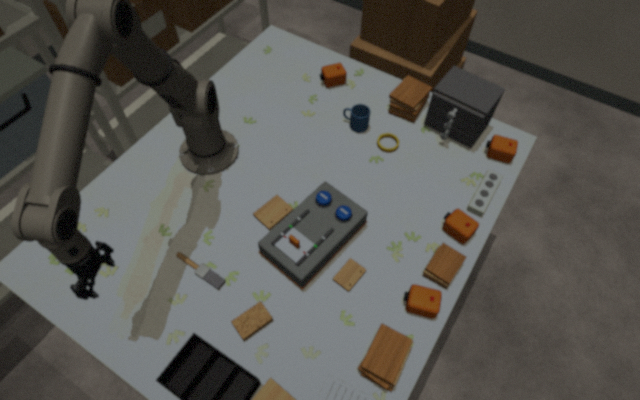

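View pics/top.png

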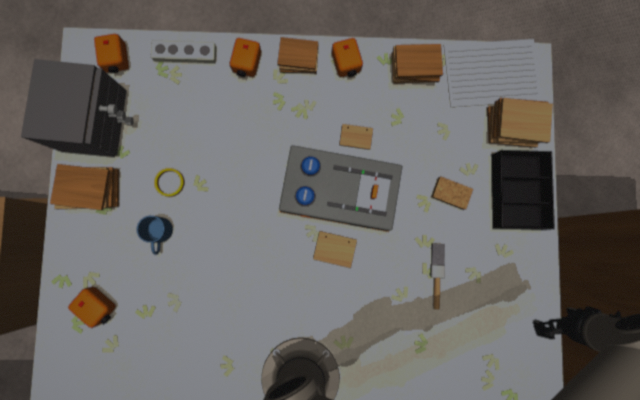

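The top view shows the extractor around (341,188), with its caps at (310,165) and (305,195) and the orange grip at (375,191). In the scene view the caps are at (323,198) and (343,213), and the grip at (294,241). Next I triangulate these points.

```bash
cat > m.py <<'E'
from h import *
def blobs(im,lo,hi,box,n):
    m=cv2.inRange(cv2.cvtColor(im,cv2.COLOR_BGR2HSV),lo,hi); k=np.zeros_like(m); x0,y0,x1,y1=box; k[y0:y1,x0:x1]=m[y0:y1,x0:x1]
    q,l,st,ce=cv2.connectedComponentsWithStats(k); o=1+np.argsort(-st[1:,4])[:n]
    return [(ce[i],st[i,4],l==i) for i in o]
if __name__=="__main__":
    res={}
    for n,bc,bg in(("top",(290,145,330,215),(362,178,388,206)),("scene",(308,185,362,228),(280,228,306,254))):
        z=np.load(n+".npz");im,d=z["im"],z["d"];c=calibration(n);W=cloud(c,d)
        B=blobs(im,(100,120,50),(130,255,255),bc,2);G=blobs(im,(3,130,80),(18,255,255),bg,1)
        B.sort(key=lambda b:b[0][1] if n=="scene" else -b[0][1])
        r=[]
        for nm,b in zip(("near","far","grip"),B+G):
            w=W[b[2]];print(n,nm,b[0],b[1],"depth",np.median(w,0),"zmax",np.percentile(w[:,2],90)); r.append(ray(c,*b[0]))
        res[n]=r
        g=(abs(W[...,2]-.09)<.006)&(W[...,0]>.4)&(W[...,0]<.9)&(abs(W[...,1]+.1)<.3)
        q,l,st,ce=cv2.connectedComponentsWithStats(g.astype(np.uint8)); i=1+st[1:,4].argmax()
        print(n,"top rect",cv2.minAreaRect(W[l==i][:,:2].astype(np.float32)),"z",np.median(W[l==i][:,2]))
    for i,nm in enumerate(("near","far","grip")): print(nm,tri([res["top"][i],res["scene"][i]]))
E
python3 m.py
```

```text
top near [304.59641256 195.39013453] 223 depth [0.53595486 0.00317041 0.11538377] zmax 0.11926197759814759
top far [310.22374429 165.39269406] 219 depth [ 0.62412485 -0.0117328   0.11426283] zmax 0.11799363038409628
top grip [374.14754098 191.03278689] 61 depth [ 0.55116975 -0.19538055  0.13424196] zmax 0.13866330872095878
top top rect ((0.5652604103088379, -0.10346540808677673), (0.3393557369709015, 0.20010881125926971), 81.205810546875) z 0.09019577769023343
scene near [323.17037037 197.85185185] 135 depth [ 0.5432702  -0.0091594   0.11555278] zmax 0.11970738042305258
scene far [343.26388889 212.75      ] 144 depth [ 0.63084351 -0.02290967  0.11438404] zmax 0.11864473063186454
scene grip [293.69230769 239.69230769] 39 depth [ 0.55466332 -0.20336477  0.13466133] zmax 0.13906211981229158
scene top rect ((0.5685367584228516, -0.10539939999580383), (0.3418028950691223, 0.20134983956813812), 81.24800109863281) z 0.09078351435455237
near (array([0.53721758, 0.00218714, 0.10117338]), [np.float64(7.807467207586145e-05), np.float64(7.807467207598846e-05)])
far (array([ 0.62649242, -0.01180851,  0.10048827]), [np.float64(0.0002184614740569004), np.float64(0.0002184614740567907)])
grip (array([ 0.55233711, -0.19755344,  0.12306177]), [np.float64(0.00035066317669396764), np.float64(0.0003506631766940104)])
```

Both views agree. The box measures 340 x 200 mm with its top at z 0.090, yaw is about -8.8°, and the triangulated caps and grip match the layout within 2 mm. I move above the box and look with the wrist camera from two places.

```bash
cat >> h.py <<'E'
from scipy.spatial.transform import Rotation as Ro
C=np.array([.567,-.1045]);YAW=np.radians(-8.8)
def E2W(x,y): return C+np.array([[np.cos(YAW),-np.sin(YAW)],[np.sin(YAW),np.cos(YAW)]])@[x,y]
def W2E(p): return np.array([[np.cos(YAW),np.sin(YAW)],[-np.sin(YAW),np.cos(YAW)]])@(np.array(p)[:2]-C)
def quat(s):
    ey=np.array([-np.sin(YAW),np.cos(YAW),0])*s;z=np.array([0,0,-1.]);q=Ro.from_matrix(np.c_[np.cross(ey,z),ey,z]).as_quat();return q[[3,0,1,2]]
E
python3 - <<'E'
from h import *
for s in(1,-1): print(s,kin.inverse_kinematics([*E2W(0,-.05),.33],quat(s)))
q=env.get_state()["qpos"]
s=min((1,-1),key=lambda s:abs((kin.inverse_kinematics([*E2W(0,-.05),.33],quat(s)) or [9]*7)[6]) if kin.inverse_kinematics([*E2W(0,-.05),.33],quat(s)) is not None else 99)
print(s)
for i,y in enumerate((-.08,.03)):
    env.reach([*E2W(0,y),.36],quat(s))
    c=calibration("wrist");im,d=camera("wrist");cv2.imwrite(f"pics/w{i}.png",im);np.savez(f"w{i}.npz",im=im,d=d,rvec=c["rvec"],tvec=c["tvec"],k=[c[k] for k in("fx","fy","cx","cy")])
env.grip(0)
st=env.get_state();print(st["time"],st["opening"],st["force"])
cv2.imwrite("pics/w.png",np.hstack([cv2.resize(cv2.imread(f"pics/w{i}.png"),(400,250)) for i in(0,1)]))
E
```

```text
1 [ 0.68744036  0.37358779 -0.6734009   1.72298752  0.25392207  1.13388898
  1.35640997]
-1 [ 0.30671901  0.30609857 -0.18136101  1.74867524  0.06126724  1.09230638
 -1.61900603]Traceback (most recent call last):
  File "<stdin>", line 4, in <module>
  File "<stdin>", line 4, in <lambda>
ValueError: The truth value of an array with more than one element is ambiguous. Use a.any() or a.all()
```

```bash
python3 - <<'E'
from h import *
from m import blobs
s=-1
for i,y in enumerate((-.08,.03)):
    env.reach([*E2W(0,y),.36],quat(s))
    c=calibration("wrist");im,d=camera("wrist");cv2.imwrite(f"pics/w{i}.png",im);np.savez(f"w{i}.npz",im=im,d=d,c=np.array(c,dtype=object))
    W=cloud(c,d)
    for nm,lo,hi,n in(("blue",(100,120,50),(130,255,255),2),("or",(3,130,80),(18,255,255),2)):
        for b in blobs(im,lo,hi,(0,0,640,400),n):
            w=W[b[2]&(d>0)]; 
            if len(w): z=np.percentile(w[:,2],95);t=w[w[:,2]>z-.004];print(i,nm,b[0],b[1],"z",z,cv2.minAreaRect(t[:,:2].astype(np.float32)),W2E(t.mean(0)))
env.grip(0)
st=env.get_state();print(st["time"],st["opening"],st["force"])
cv2.imwrite("pics/w.png",np.hstack([cv2.resize(cv2.imread(f"pics/w{i}.png"),(400,250)) for i in(0,1)]))
E
```

```text
0 blue [159.61771058 134.99352052] 1852 z 0.11766124849524898 ((0.6285017132759094, -0.013935009017586708), (0.04993082210421562, 0.049696147441864014), 85.17644500732422) [0.04780285 0.09768544]
0 blue [172.93413978 210.16935484] 1488 z 0.11829355838587773 ((0.5402333736419678, -0.0002520047128200531), (0.04996781051158905, 0.05115768313407898), 66.40605163574219) [-0.04124668  0.09798099]
0 or [333.93061224 177.86122449] 490 z 0.13742174375293795 ((0.5548027753829956, -0.19929780066013336), (0.013091493397951126, 0.038750194013118744), 81.55425262451172) [ 0.00289355 -0.09529444]
0 or [504.21621622 119.32432432] 74 z 0.0323636261158154 ((0.5747430324554443, -0.4398428201675415), (0.017160996794700623, 0.019679071381688118), 57.50735092163086) [ 0.0587006  -0.33062472]
1 blue [259.73349197 134.89173111] 1681 z 0.11770205513922563 ((0.6285814046859741, -0.01359732449054718), (0.04912529140710831, 0.0501319095492363), 63.3273811340332) [0.04762356 0.0989618 ]
1 blue [264.67727931 209.93487699] 1382 z 0.11818102649144814 ((0.5397480726242065, 0.000283610075712204), (0.049911994487047195, 0.05063272640109062), 47.59110641479492) [-0.04143702  0.09900175]
1 or [437.30703625 179.18123667] 469 z 0.1373789560935041 ((0.5540650486946106, -0.19858910143375397), (0.013275422155857086, 0.03921615704894066), 81.7797622680664) [ 0.00219906 -0.09458326]
1 or [583.99038462  97.86538462] 104 z 0.032056334304545867 ((0.6044699549674988, -0.43395549058914185), (0.0398222878575325, 0.01335747167468071), 62.902366638183594) [ 0.08719582 -0.31876981]
3.5 -7.509207795094349e-05 [ 0.08794818 -0.24436892  0.2415116 ]
```

View pics/w.png

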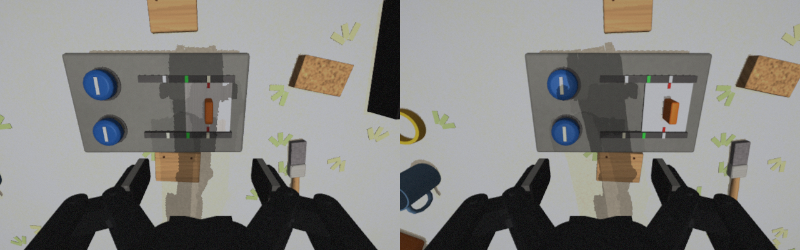

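The two wrist views show the caps at (98,84) and (107,131) on the left and the grip at (209,111) on the right, all within 3 mm of the model. Now I press the caps.

```bash
sed -i 's/^C=.*/C=np.array([.568,-.1048]);YAW=np.radians(-8.6)/' h.py
python3 - <<'E'
from h import *
N=env.nose_length
for x in(-.045,.045):
    p=E2W(x,.1)
    env.reach([*p,N+.16],quat(-1))
    env.movel([*p,N+.128],velocity=.1)
    r=env.movel([*p,N+.104],velocity=.02,stop_force=22)
    s=env.get_state();print(x,r,"tip z",s["tcp_pos"][2]-N,s["force"],s["time"])
    env.movel([*p,N+.16],velocity=.12)
env.reach([*E2W(0,-.03),.36],quat(-1))
from m import blobs
c=calibration("wrist");im,d=camera("wrist");W=cloud(c,d);cv2.imwrite("pics/w2.png",im)
for b in blobs(im,(100,120,50),(130,255,255),(0,0,640,400),2):
    w=W[b[2]&(d>0)];print("cap",b[0],np.median(w[:,2]),np.percentile(w[:,2],95),W2E(w.mean(0)))
b=blobs(im,(3,130,80),(18,255,255),(250,120,500,230),1)[0];w=W[b[2]];print("grip",b[0],W2E(w[w[:,2]>.132].mean(0)))
print(env.get_state()["time"])
E
```

```text
-0.045 True tip z 0.11155927745019747 [-3.72107509 -0.55351791  9.05621041] 5.475
0.045 True tip z 0.11161530417148818 [-2.52921751 -0.09579816  6.8791636 ] 7.8
cap [208.04052511 134.5890411 ] 0.11167131619469844 0.11334601678782952 [0.04728856 0.0958704 ]
cap [217.09900285 208.67877493] 0.11144916104697952 0.11317655980606775 [-0.04007082  0.09629085]
grip [382.63061224 179.45714286] [ 0.00157709 -0.0941966 ]
9.1833
```

View pics/w2.png

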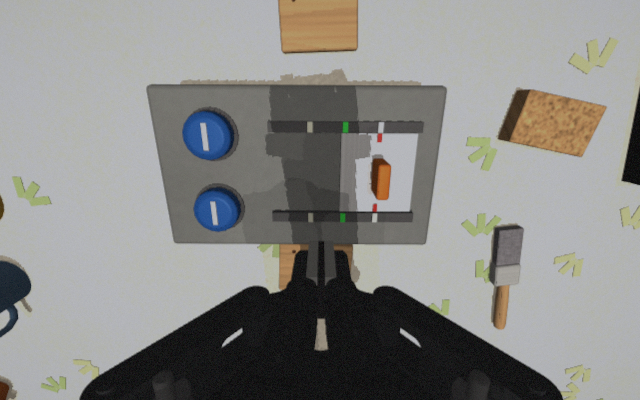

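Both caps are home: the tips stopped at z 111.6 mm and no yellow shows around the caps at (208,135) and (217,209). Next I grasp the grip and slide it.

```bash
python3 - <<'E'
from h import *
N=env.nose_length
env.grip(.055,60)
p=E2W(.001,-.0948)
env.reach([*p,N+.16],quat(-1))
r=env.movel([*p,N+.103],velocity=.08,stop_force=15);print("contact",r)
env.grip(0,60)
s=env.get_state();print(s["opening"],s["gripper_force"],s["force"],s["time"])
if .010<s["opening"]<.018:
    d=E2W(0,.04)-E2W(0,0); t=np.array(s["tcp_pos"]);t[:2]+=d
    print(env.movel(t,velocity=.04)); env.dwell(.5)
    s=env.get_state();print(s["tcp_pos"]-t,W2E(s["tcp_pos"]),s["opening"],s["gripper_force"],s["force"],s["time"])
im,d=camera("top");c=calibration("top");im2,_=camera("wrist");cv2.imwrite("pics/w3.png",im2)
im3,_=camera("scene");cv2.imwrite("pics/s3.png",cv2.resize(im3[170:300,230:390],(800,600),interpolation=cv2.INTER_CUBIC))
E
```

```text
contact False
0.01290837485361817 58.76211762428284 [-0.94472745 -1.86399316  4.07487961] 11.6833
False
[-2.39436351e-04 -2.43570949e-03  1.84961258e-05] [ 0.00136354 -0.05803596] 0.01318288401807364 58.572903871536255 [-0.78323982 -7.49349828  0.90778696] 13.3167
```

View pics/w3.png

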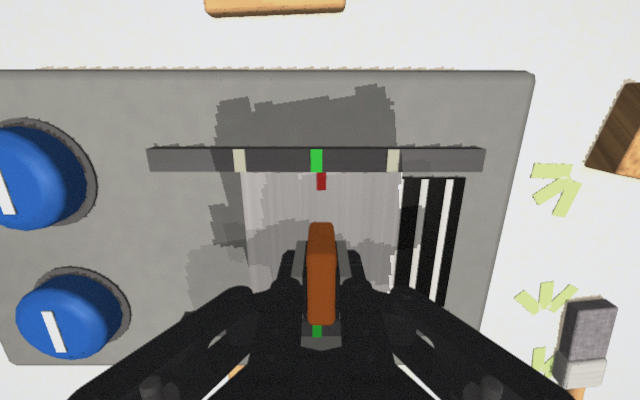

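View pics/s3.png

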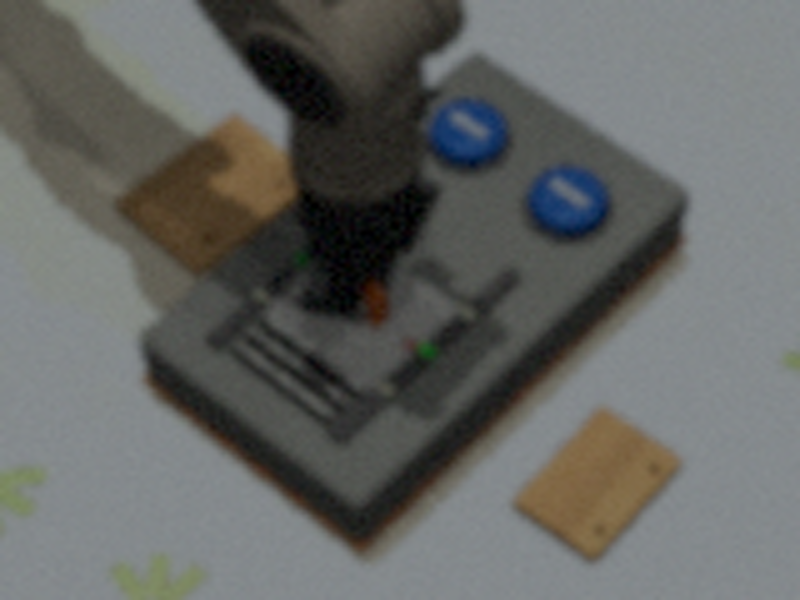

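The wrist view shows the red pointer at (321,181) and the green mark at (316,160). At 77 px per 40 mm that is about 2.5 mm short, which matches the 2.4 mm arm lag. I trim that, check, and hand in.

```bash
python3 - <<'E'
from h import *
from m import blobs
s=env.get_state();t=np.array(s["tcp_pos"]);t[:2]+=E2W(0,.0048)-E2W(0,0)
env.movel(t,velocity=.02);env.dwell(.8)
s=env.get_state();im,_=camera("wrist")
r=blobs(im,(0,150,60),(2,255,255),(250,165,400,200),1)[0];g=blobs(im,(45,120,60),(75,255,255),(250,140,400,180),1)[0]
dx=r[0][0]-g[0][0];print(r[0],r[1],g[0],g[1],W2E(s["tcp_pos"]),s["opening"],s["gripper_force"],s["force"],max(abs(np.array(s["joint_velocities"]))),s["time"])
if abs(dx)<6 and s["gripper_force"]>40: print(job.job_done())
E
```

```text
[321.04 181.08] 150 [320.17081851 159.67259786] 281 [ 0.00139948 -0.05583097] 0.013225397038007035 58.65227401256561 [-0.74912244 -7.41639472  1.83992742] 0.0008014043291309135 14.5333
the job is handed in; nothing more can be done
None
```

I pressed both caps home and handed the job in with the gripper still holding the shutter steady at half travel (red pointer within about 0.5 mm of the green mark), at about 15 s; no verdict was returned.

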